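Close the two open sample tins with the lids that fit them

TASK

Two open aluminium sample tins stand on the bench, and three slip-on lids lean on the sloping drying rack. Put on each tin the lid that fits it, pushed level and fully home over the rim, and leave the tins standing where they are. The remaining lid fits neither tin: leave it in the rack, and do not disturb the other things on the bench.

Things in the scene. Friction and masses are not known exactly. Their poses are not given: they have to be found in the camera images.
- tin_mid: open round aluminium tin with a grey set sample in its bottom, 47 mm outer diameter, 45 mm tall, about 180 g, loose on the bench; the outside narrows by 2 mm in radius over the top 8 mm as a lead-in. Origin: centre of its underside; z up. Its lid is lid_mid.
- tin_large: the same kind of tin, 57 mm outer diameter, 45 mm tall, about 180 g. Origin: centre of its underside; z up. Its lid is lid_large.
- lid_mid_center (a point): round aluminium slip-on lid, 54 mm outer, 50 inner diameter, 14 high, 12 deep inside, about 35 g. The point is on its axis in the plane of its open edge; z is the axis, out through the closed top; while it leans, x points up the rack's slope and y along the rack. Fully home, this point is 33 mm above the tin's underside.
- lid_large_center (a point): the same kind of lid, 64 mm outer and 60 mm inner diameter, 14 mm high, 12 mm deep inside; point and axes as for lid_mid_center, likewise 33 mm above the tin's underside when home.
- lid_small_center (a point): the same kind of lid, 44 mm outer diameter and 14 mm high, which fits neither tin; point and axes as for lid_mid_center. It stays in the rack.
- lid_rack: fixed grey plastic rack, 290 mm wide (its y), 75 deep, 52 high; board sloping 30 degrees, low edge to the robot. Origin: centre of underside; x to its high back, z up. Lids lie open side down at y = -95, 0, 95 mm in any order, tops facing up and to the robot, 30 degrees off vertical, on ribs 4 mm above the board, lowest edge on a 30 mm wide tab; their sides are free.
- vial: bystander: glass vial with white cap, 28 mm diameter, 59 mm tall, standing near the tins. Origin: centre of its underside.
- tape: bystander: roll of black tape, 58 mm diameter, 18 mm high, lying flat. Origin: centre of its underside.
- tee: bystander: small white tube tee-fitting, 36 x 61 x 12 mm, lying in front of the rack. Origin: centre of its underside.

How it is judged:
At the end, for the whole second after the job is handed in: Each tin stands upright on the bench within 30 mm of where it began, at rest, with its own lid on it: lid centred within 5 mm, level within 0.08 rad and down to within 2.5 mm of fully home. The small lid is within 20 mm of its place in the rack (z of lid_mid_center in the frame of tin_mid between 0.03 and 0.0355 m and horizontal distance between lid_mid_center and tin_mid below 0.005 m and angle between each of lid_mid_center, lid_large_center, tin_mid, tin_large's own z axis and vertical below 0.08 rad and z of lid_large_center in the frame of tin_large between 0.03 and 0.0355 m and horizontal distance between lid_large_center and tin_large below 0.005 m and height (world z) of each of tin_mid, tin_large below 0.004 m and distance of each of tin_mid, tin_large from where it was at the start of the episode below 0.03 m and distance of lid_small_center from where it was at the start of the episode below 0.02 m and linear speed of each of tin_mid, tin_large below 0.02 m/s); the robot touches nothing.
It fails at once if a tin is tipped over (angle between any of tin_mid, tin_large's own z axis and vertical above 0.7 rad).
It fails at once if the lid that fits neither tin is taken from its place in the rack (distance of lid_small_center from where it was at the start of the episode above 0.03 m).
It fails at once if the vial, the tape roll or the tee fitting is pushed more than 30 mm or the vial is knocked over (distance of any of vial, tape, tee from where it was at the start of the episode above 0.03 m or angle between vial's own z axis and vertical above 0.6 rad).
It also fails if it takes over 58 s, if anything falls off the work surface, if the arm or the gripper's body presses on something with over 40 N, if the wrist force passes 120 N, or if a joint passes its speed limit or range.

ROBOT

A 7-joint arm with a two-finger parallel gripper is mounted at the origin on the work surface; the furniture and walls round the work are solid. World frame = base frame: x ahead of the robot, y to its left, z up, the work surface at z = 0. Lengths are in m, angles in rad, forces in N, time in s.
With the tool pointing down it reaches from about 0.35 to 0.9 m from the base axis. Payload 8.1 kg.
Tool frame: the origin (TCP) lies midway between the tips of the shut fingers; the grasp point (between the pads) lies 19 mm behind it; z points along the fingers, y is the line along which they close (so a half turn about z gives the same grasp; the last joint's range is limited). The gripper opens to 85 mm and grips with 20 to 120 N. Pads are 22 mm wide; open, the fingers measure 114 mm over their backs; the gripper's body (76 mm by 85 mm) begins 54 mm behind the grasp point. The pads swing forward as they close: fully open they stand 13 mm farther back than shut.
Start: joints at [1.11, 0.434, 0.025, 1.573, -0.012, 1.134, -0.075], TCP at [0.219, -0.585, 0.231] pointing down, gripper open.
Joint ranges: [-2.62, 2.62], [-0.44, 2.09], [-1.27, 1.32], [0.08, 2.57], [-1.32, 4.46], [0.12, 2], [-2.74, 2.74]. Speed limits (rad/s): [2.22, 2.22, 3.01, 3.01, 3.14, 3.14, 3.14].

INTERFACE

Orientations are given as a rotation vector (axis times angle).
In Python, from cell import ctrl gives the robot as it stands. Calls block until the motion is done:
- ctrl.movep(position, orientation): joint-space move of the TCP to a pose.
- ctrl.move_linear(position, rot=None, v=0.15, force_limit=None): straight line of the TCP; rot=None keeps the orientation; v is the mean speed in m/s. With force_limit (N) it stops when the force on the tool has changed by that much, and returns True; else False.
- ctrl.move_j(angles): joint-space move.
- ctrl.let_go() and ctrl.gripper_close(newtons=None): open the fingers fully, or close them until they stop; newtons is the grip in N (None keeps the last).
- ctrl.pause(seconds).
- ctrl.solve_ik(position, orientation): joint angles nearest the present ones, or None.
- ctrl.capture(name): name is "scene" or "top" or "wrist"; returns the picture (480x640x3 uint8, red, green, blue); there is no depth.
- ctrl.camera_model(name): a dict with "mtx" (3x3 intrinsics, pixels), "k1" (the pictures are not rectified: a ray, as slopes to the right and down, at radius r is drawn at 1 + k1 r^2 times it, then the intrinsics apply), "world_to_cam" (4x4, takes a point from world to camera coordinates); the wrist camera has in their place "mount" (4x4, takes a point from camera to tool coordinates, whose origin is the TCP and whose axes are the flange's). Camera axes: x right, y up, looking along -z (the intrinsics and any distortion apply to the point x, -y, -z); pixel columns grow to the right and rows downward; lengths in m; the calibration is good to about 2 mm. A picture is of the moment at which its call begins: read the wrist's pose just before it. camera_model takes no time and is no camera call.
A pose or a line that the arm cannot do raises ctrl.IKError and nothing moves.
- ctrl.hand_in(): hands the job in; it is judged then, once.
Readings, each from a call of its own:
- ctrl.get_t(): time.
- ctrl.get_q(): joint angles.
- ctrl.get_qd(): joint speeds.
- ctrl.get_joint_torque(): joint torques, N m.
- ctrl.get_tool_pos(): TCP position.
- ctrl.get_ee_rot(): TCP orientation.
- ctrl.get_wrist_force(): force on the tool from outside, world axes, zero at the start.
- ctrl.get_ft_torque(): the same for the moment, N m.
- ctrl.get_grip_width(): finger opening in m.
- ctrl.get_finger_force(): force on a finger pad.
Only numpy, scipy, OpenCV 4.12 (cv2) and the standard library are available. Lean on these libraries where they do the work, as an engineer would, in place of code of your own. Each camera call takes 0.05 s, during which the arm holds its last target. There are 200 camera calls.

## Working session

There is one attempt and no reset: what is moved stays moved. The work goes in short steps, each a Python script; the robot and the scene stay as the last script left them, time stands still between calls to the robot, and variables do not carry over. Pictures are saved under pics/ and viewed, at most 10 in all, crops included, and the job is handed in when it is done.

```bash
ls; mkdir -p pics
python3 - <<'E'
from cell import ctrl
import cv2,numpy as np
np.set_printoptions(precision=4,suppress=True)
for n in("scene","top","wrist"):
    im=ctrl.capture(n); cv2.imwrite(f"pics/{n}0.png",im[:,:,::-1]); print(n,ctrl.camera_model(n))
print(ctrl.get_t(),ctrl.get_tool_pos(),ctrl.get_ee_rot())
E
```

```text
cell.py
pics
scene {'mtx': array([[566.084 ,   0.    , 310.9294],
       [  0.    , 566.084 , 233.2178],
       [  0.    ,   0.    ,   1.    ]]), 'k1': 0.03165055855742786, 'world_to_cam': array([[-0.8675, -0.497 , -0.0201,  0.4074],
       [ 0.2957, -0.5477,  0.7827, -0.202 ],
       [-0.4001,  0.673 ,  0.6221, -0.6867],
       [ 0.    ,  0.    ,  0.    ,  1.    ]])}
top {'mtx': array([[463.6382,   0.    , 318.2135],
       [  0.    , 463.6382, 240.8393],
       [  0.    ,   0.    ,   1.    ]]), 'k1': -0.03721091445167619, 'world_to_cam': array([[ 0.0224, -0.9996, -0.0163, -0.0166],
       [ 0.9973,  0.0212,  0.0698, -0.4845],
       [-0.0695, -0.0178,  0.9974, -0.8713],
       [ 0.    ,  0.    ,  0.    ,  1.    ]])}
wrist {'mtx': array([[377.5295,   0.    , 324.8436],
       [  0.    , 377.5295, 238.2647],
       [  0.    ,   0.    ,   1.    ]]), 'k1': -0.041496803635414, 'mount': array([[ 0.0004,  0.9556,  0.2947,  0.0752],
       [ 1.    , -0.0003, -0.0003, -0.    ],
       [-0.0002,  0.2947, -0.9556, -0.1415],
       [ 0.    ,  0.    ,  0.    ,  1.    ]])}
0.15 [ 0.2187 -0.5851  0.2307] [-3.0904 -0.5588  0.0005]
```

View pics/scene0.png

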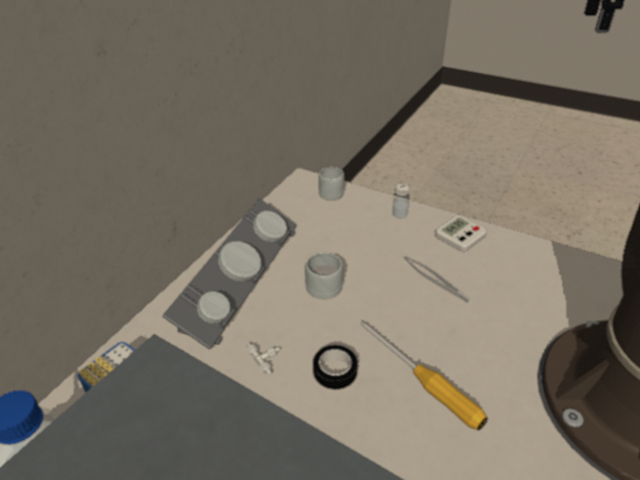

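View pics/top0.png

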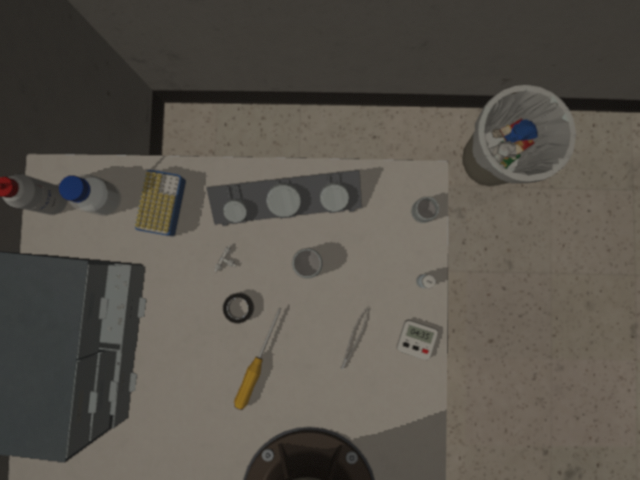

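The scene view shows the rack with the small lid at (214,306), large at (240,261) and mid at (270,226). The large tin is at (324,275), the mid tin at (331,183) and the vial at (401,200). In the top view the lids are at (235,211), (284,201) and (335,198), the tins at (307,262) and (427,209), the tee at (228,258), and a tall cabinet stands to the left. I'll triangulate coarsely, then look with the wrist camera.

```bash
cat > h.py <<'E'
import cv2,numpy as np
from cell import ctrl
from scipy.spatial.transform import Rotation as R
np.set_printoptions(precision=4,suppress=True)
def pose(name):
    m=ctrl.camera_model(name)
    if name!="wrist": return np.linalg.inv(m["world_to_cam"])
    T=np.eye(4);T[:3,:3]=R.from_rotvec(ctrl.get_ee_rot()).as_matrix();T[:3,3]=ctrl.get_tool_pos()
    return T@m["mount"]
def ray(name,T,uv):
    m=ctrl.camera_model(name);d=np.array([m["k1"],0,0,0,0.])
    x,y=cv2.undistortPoints(np.array([[uv]],float),m["mtx"],d)[0,0]
    v=T[:3,:3]@np.array([x,-y,-1]);return T[:3,3],v/np.linalg.norm(v)
def proj(name,T,p):
    m=ctrl.camera_model(name);q=np.linalg.inv(T)@np.append(p,1)
    return cv2.projectPoints(np.array([[q[0],-q[1],-q[2]]]),np.zeros(3),np.zeros(3),m["mtx"],np.array([m["k1"],0,0,0,0.]))[0].ravel()
def tri(rays):
    A=np.zeros((3,3));b=np.zeros(3)
    for o,v in rays:
        P=np.eye(3)-np.outer(v,v);A+=P;b+=P@o
    p=np.linalg.solve(A,b);return p,max(np.linalg.norm((np.eye(3)-np.outer(v,v))@(p-o)) for o,v in rays)
def onz(r,z): o,v=r;return o+v*(z-o[2])/v[2]
def onplane(r,p,n): o,v=r;return o+v*(np.dot(p-o,n)/np.dot(v,n))
def orient(zt,xt):
    z=np.array(zt,float);z/=np.linalg.norm(z);x=np.array(xt,float);x-=z*(x@z);x/=np.linalg.norm(x)
    return R.from_matrix(np.c_[x,np.cross(z,x),z]).as_rotvec()
E
python3 - <<'E'
from h import *
Ts,Tt=pose("scene"),pose("top")
for n,s,t in[("small",(214,306),(235,211)),("large",(240,261),(284,201)),("mid",(270,226),(335,198)),("tinL",(324,265),(307,262)),("tinM",(331,174),(427,209)),("vial",(402,188),(429,282)),("tee",(266,358),(228,258)),("tape",(335,366),(238,308)),("rackFarL",(165,320),(211,222)),("rackR",(295,232),(360,211))]:
    print(n,*tri([ray("scene",Ts,s),ray("top",Tt,t)]))
E
```

```text
small [0.536  0.152  0.0346] 0.0008861536459772189
large [0.5571 0.0597 0.0364] 0.00026858991261264936
mid [ 0.5656 -0.0361  0.034 ] 0.00027162262245773364
tinL [0.4416 0.0126 0.0408] 0.0018658729398268901
tinM [ 0.5467 -0.2084  0.042 ] 0.0002295429014267786
vial [ 0.4112 -0.2103  0.0534] 8.148500196321527e-05
tee [ 0.4457  0.1689 -0.0035] 0.0033934755848832117
tape [0.352  0.1448 0.01  ] 0.0008169787061074499
rackFarL [0.5328 0.2079 0.0596] 0.025774210668173505
rackR [ 0.5486 -0.086  -0.0068] 0.0016394731625334691
```

Run:
```python
from h import *
import pickle
D=[]
o=orient([0,0,-1],[1,0,0])
for i,p in enumerate([(.48,-.17,.22),(.48,0.02,.22)]):
    ctrl.movep(np.array(p),o); ctrl.pause(.3)
    T=pose("wrist");im=ctrl.capture("wrist");D.append((T,im));cv2.imwrite(f"pics/w{i}.png",im[:,:,::-1])
    print(ctrl.get_t(),ctrl.get_tool_pos(),ctrl.get_q())
pickle.dump(D,open("w.pkl","wb"))
```

```text
2.2833 [ 0.4799 -0.1703  0.22  ] [ 0.3752  0.2689 -0.1726  1.8551  0.0535  1.0221 -1.3906]
3.4167 [0.4801 0.0192 0.22  ] [ 0.0817  0.2316 -0.279   1.9113  0.0749  1.0087 -1.8025]
```

View pics/w0.png

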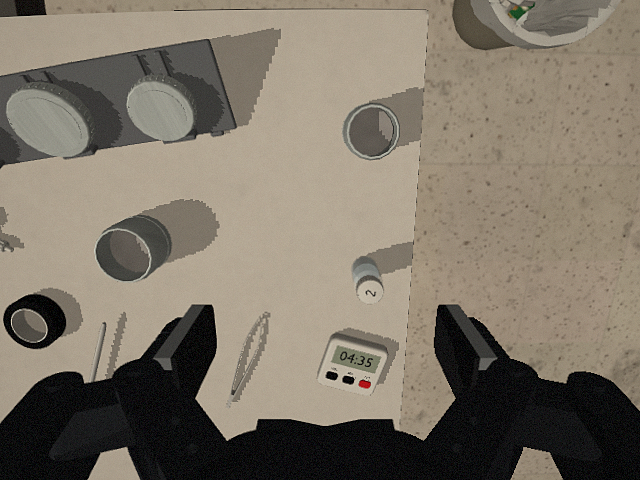

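View pics/w1.png

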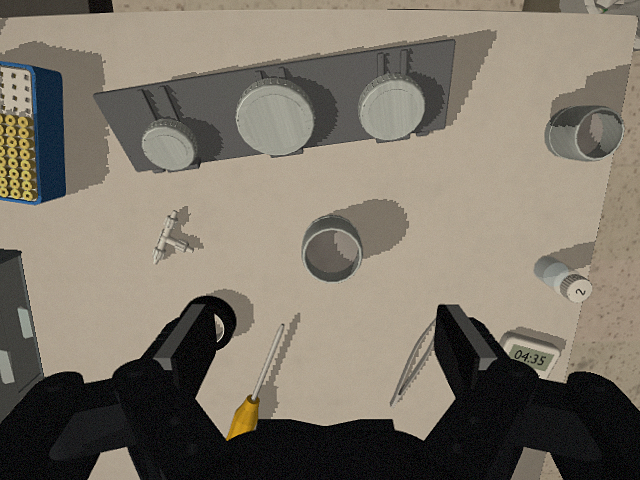

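Wrist view w0: mid tin rim at about (371,131), large tin rim at (126,249), mid lid top at (160,110), large lid top at (46,124). View w1: large lid (272,121), mid lid (390,110), small lid (169,146), large tin rim (332,252), mid tin rim (600,132). Next I'll segment these and make montage crops.

```bash
cat > seg.py <<'E'
from h import *
def ell(im,c,half,kind,ax):
    """brightest closed blob near c -> ellipse of its convex hull. kind lid|tin"""
    x0,y0=max(0,int(c[0]-half)),max(0,int(c[1]-half))
    roi=im[y0:y0+2*half,x0:x0+2*half].astype(int)
    g=roi.sum(2)/3; warm=roi[:,:,0]-roi[:,:,2]
    if kind=="lid": m=g>ax
    else: m=(warm<8)&(g>ax)
    m=m.astype(np.uint8)*255
    if kind=="lid": m=cv2.morphologyEx(m,cv2.MORPH_OPEN,np.ones((5,5)))
    cs,_=cv2.findContours(m,cv2.RETR_EXTERNAL,cv2.CHAIN_APPROX_NONE)
    k=max(cs,key=lambda k:cv2.contourArea(cv2.convexHull(k)))
    e=cv2.fitEllipse(cv2.convexHull(k)) if kind=="tin" else cv2.fitEllipse(k)
    return ((e[0][0]+x0,e[0][1]+y0),e[1],e[2])
E
python3 - <<'E'
from seg import *
import pickle
D=pickle.load(open("w.pkl","rb"))
tiles=[]
for i,n,c,k in[(0,"L",(48,122),"lid"),(1,"L",(274,120),"lid"),(0,"M",(161,110),"lid"),(1,"M",(391,108),"lid"),(0,"tL",(126,249),"tin"),(1,"tL",(332,250),"tin"),(0,"tM",(371,131),"tin"),(1,"tM",(597,133),"tin")]:
    im=D[i][1];x0,y0=max(0,c[0]-48),c[1]-48
    p=im[c[1],c[0]]; roi=im[y0:y0+96,x0:x0+96].astype(int); g=roi.sum(2)/3
    print(i,n,"px",p,"g pct",np.percentile(g,[5,25,50,75,90,95,99]),"warm",np.percentile(roi[:,:,0]-roi[:,:,2],[5,25,50,75]))
    t=np.zeros((96,96,3),np.uint8);q=im[y0:y0+96,x0:x0+96];t[:q.shape[0],:q.shape[1]]=q;tiles.append(cv2.resize(t,(200,200),interpolation=0))
cv2.imwrite("pics/tiles.png",np.vstack([np.hstack(tiles[:4]),np.hstack(tiles[4:])])[:,:,::-1])
E
```

```text
0 L px [149 146 137] g pct [ 54.      77.6667 137.6667 145.6667 155.3333 159.6667 163.95  ] warm [ 1.  5. 10. 13.]
1 L px [156 155 144] g pct [ 60.6667  88.6667 150.     156.     163.3333 165.6667 172.6667] warm [ 2.  6. 11. 14.]
0 M px [157 159 144] g pct [ 55.6667  81.3333 110.5    150.3333 162.3333 164.3333 168.6167] warm [ 1.  5.  9. 13.]
1 M px [159 158 147] g pct [ 61.3333  88.6667 131.     158.6667 164.     165.6667 169.3333] warm [ 2.  5. 10. 14.]
0 tL px [99 89 85] g pct [ 62.6667  81.3333 157.     161.6667 164.     165.6667 174.2833] warm [ 3.  9. 26. 31.]
1 tL px [103  95  89] g pct [ 70.6667  98.3333 155.8333 164.     166.3333 167.3333 170.6667] warm [ 5.   14.75 24.   31.  ]
0 tM px [87 85 77] g pct [ 84.     113.6667 161.6667 164.6667 167.     168.3333 172.    ] warm [ 9. 16. 29. 32.]
1 tM px [131 125 113] g pct [ 62.3333 106.     118.3333 142.     160.6667 162.6667 165.6667] warm [ 5. 10. 21. 32.]
```

View pics/tiles.png

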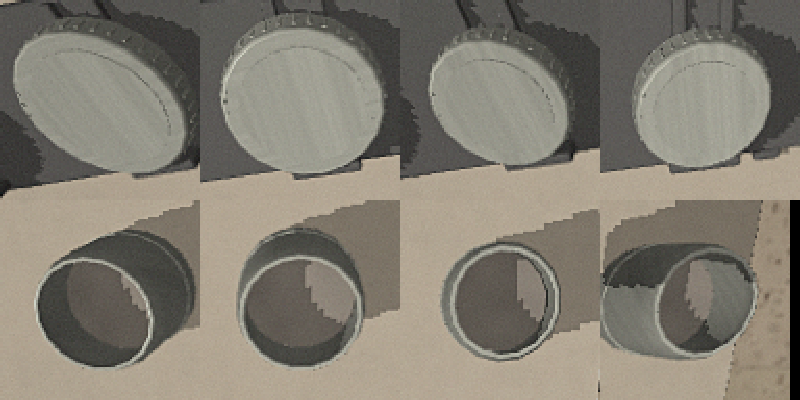

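The crops show clean lid-top discs and thin bright tin rims. I'll mask the discs and rims, fit ellipses, and triangulate.

```bash
cat > seg.py <<'E'
from h import *
def ell(im,c,kind,half=48):
    x0,y0=max(0,c[0]-half),max(0,c[1]-half)
    r=cv2.GaussianBlur(im,(3,3),0)[y0:y0+2*half,x0:x0+2*half].astype(int)
    g=r.sum(2)/3;w=r[:,:,0]-r[:,:,2]
    m=(((g>122)&(w<20)) if kind=="lid" else ((g>112)&(w<18))).astype(np.uint8)
    if kind=="lid": m=cv2.morphologyEx(m,cv2.MORPH_OPEN,np.ones((5,5),np.uint8))
    cs,_=cv2.findContours(m,cv2.RETR_EXTERNAL,cv2.CHAIN_APPROX_NONE)
    k=cv2.convexHull(max(cs,key=lambda k:cv2.contourArea(cv2.convexHull(k))))
    e=cv2.fitEllipse(k)
    return (e[0][0]+x0,e[0][1]+y0),e[1],e[2]
E
python3 - <<'E'
from seg import *
import pickle
D=pickle.load(open("w.pkl","rb"));P={}
V=[im.copy() for _,im in D]
for n,cs,k in[("L",[(48,122),(274,120)],"lid"),("M",[(161,110),(391,108)],"lid"),("tL",[(126,249),(332,250)],"tin"),("tM",[(371,131),(597,133)],"tin"),("S",[None,(169,146)],"lid")]:
    rs=[]
    for i,c in enumerate(cs):
        if c is None: continue
        e=ell(D[i][1],c,k);print(n,i,np.array(e[0]),np.array(e[1]));cv2.ellipse(V[i],(e[0],e[1],e[2]),(255,0,0),1)
        rs.append(ray("wrist",D[i][0],e[0]))
    if len(rs)>1:P[n],err=tri(rs);print(n,P[n],"gap",err)
pickle.dump(P,open("p.pkl","wb"))
cv2.imwrite("pics/fit.png",np.vstack([cv2.resize(v[40:300],(800,325)) for v in V])[:600,:,::-1])
E
```

```text
L 0 [ 46.5582 122.7749] [55.3169 89.9439]
L 1 [273.7513 119.609 ] [69.0977 78.478 ]
L [0.5573 0.0601 0.0423] gap 0.0002549179651425335
M 0 [159.1975 110.7036] [52.9966 71.1722]
M 1 [391.022  109.4163] [58.1824 66.7097]
M [ 0.5653 -0.035   0.0392] gap 0.00019695521100852962
tL 0 [122.6246 254.9761] [50.1666 61.1802]
tL 1 [331.352  254.9073] [54.488  60.1403]
tL [0.4411 0.0131 0.0421] gap 0.0001730973064618091
tM 0 [370.4486 131.0972] [55.9905 56.986 ]
tM 1 [590.0818 139.4904] [41.2059 70.8751]
tM [ 0.5455 -0.2086  0.0349] gap 0.002595503405318635
S 1 [167.0242 148.0026] [39.5927 54.5571]
```

View pics/fit.png

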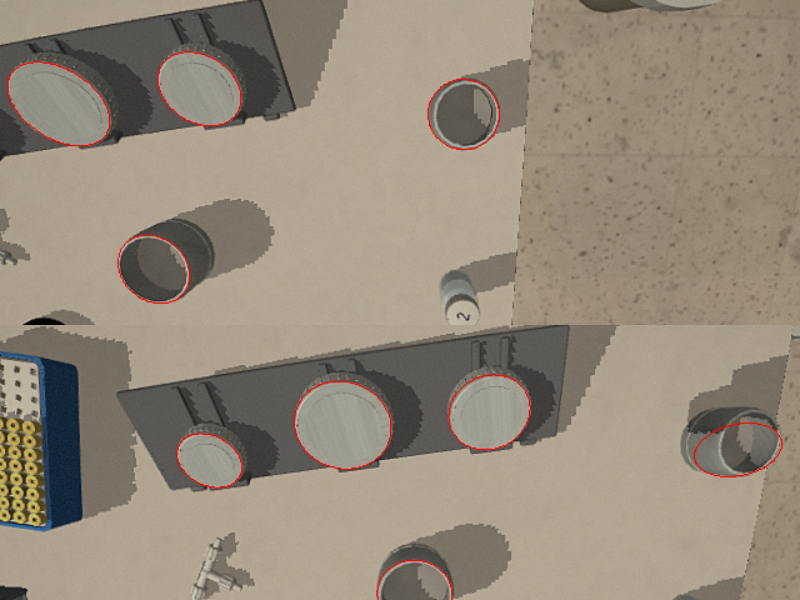

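Lid fits are good: 0.2 mm ray gap, and height and spacing agree with the rack. The large tin fits too, but the mid tin's ellipse took in part of the body. I'll refit both tins using the rim's inner hole contour and check the rack yaw from its edges.

Run:
```python
from seg import *
import pickle
D=pickle.load(open("w.pkl","rb"))
def hole(im,c,th,half=48):
    x0,y0=c[0]-half,c[1]-half
    r=im[y0:y0+96,x0:x0+96].astype(int);g=r.sum(2)/3
    m=cv2.morphologyEx(((g>th)).astype(np.uint8),cv2.MORPH_CLOSE,np.ones((2,2),np.uint8))
    # dark/any region inside ring containing c
    cs,_=cv2.findContours(m,cv2.RETR_CCOMP,cv2.CHAIN_APPROX_NONE)
    cand=[cv2.convexHull(k) for k in cs if len(k)>20]
    cand=[cv2.fitEllipse(k) for k in cand if 1000<cv2.contourArea(k)<3500]
    return [(np.round((e[0][0]+x0,e[0][1]+y0),1),np.round(e[1],1)) for e in cand]
for n,i,c in[("tL",0,(126,249)),("tL",1,(332,250)),("tM",0,(371,131)),("tM",1,(590,133))]:
    for th in(120,130,140,150): print(n,i,th,hole(D[i][1],c,th))
for n,a,b in[("tM",(373,131.8),(600,134.4)),("tL",(123.6,255),(332,255.5))]:
    print(n,tri([ray("wrist",D[0][0],a),ray("wrist",D[1][0],b)]),onz(ray("wrist",D[0][0],a),.045),onz(ray("wrist",D[1][0],b),.045))
T=D[1][0]
a=onz(ray("wrist",T,(95,95)),.052);b=onz(ray("wrist",T,(454,40)),.052);print("rack edge",a,b,np.linalg.norm(a-b),np.degrees(np.arctan2(-(a-b)[0],(a-b)[1])))
```

```text
tL 0 120 [(array([123.1, 256.4]), array([49.1, 58.2]))]
tL 0 130 [(array([123.1, 256.4]), array([49.3, 58.2]))]
tL 0 140 [(array([123.1, 256.3]), array([49.6, 58.4]))]
tL 0 150 [(array([123. , 256.3]), array([49.8, 58.8]))]
tL 1 120 [(array([332.5, 256.8]), array([53.2, 55.8]))]
tL 1 130 [(array([332.5, 256.7]), array([53.5, 56.3]))]
tL 1 140 [(array([332.4, 256.7]), array([53.7, 56.8]))]
tL 1 150 [(array([332.5, 256.7]), array([53.8, 57.1]))]
tM 0 120 [(array([373.6, 132.4]), array([49.5, 51.3]))]
tM 0 130 [(array([373.6, 132.4]), array([49.6, 51.6]))]
tM 0 140 [(array([373.5, 132.4]), array([49.7, 51.8]))]
tM 0 150 [(array([373.6, 132.2]), array([49.8, 52.2]))]
tM 1 120 []
tM 1 130 []
tM 1 140 []
tM 1 150 []
tM (array([ 0.5476, -0.2097,  0.0446]), np.float64(0.00012117844113573028)) [ 0.5478 -0.2096  0.045 ] [ 0.5475 -0.2094  0.045 ]
tL (array([0.4406, 0.0125, 0.0417]), np.float64(8.324568922625211e-05)) [0.4419 0.0106 0.045 ] [0.4417 0.0126 0.045 ]
rack edge [0.5777 0.1987 0.052 ] [ 0.6152 -0.0781  0.052 ] 0.27933626775313686 7.7259093883234975
```

Tin rims come out at z 0.042 and 0.045 (expected 0.045), and rack yaw at about 7.6°. All checks agree to about 2 mm, so I'll grasp the large lid.

```bash
cat > g.py <<'E'
from h import *
import pickle
psi=np.radians(7.6);ex=np.array([np.cos(psi),np.sin(psi),0])
n=-.5*ex+np.array([0,0,np.cos(np.pi/6)])
og=orient(-n,ex); od=orient([0,0,-1],ex)
P=pickle.load(open("p.pkl","rb"))
tin={"L":np.array([.441,.012]),"M":np.array([.5475,-.2096])}
S={"L":.006,"M":.0038}      # tip setback at grip width
def grasp(k):
    tcp=P[k]-(.0135+S[k])*n
    ctrl.movep(P[k]+.045*n,og)
    hit=ctrl.move_linear(tcp,v=.08,force_limit=8)
    print("hit",hit,ctrl.get_tool_pos()-tcp)
    if hit: return False
    ctrl.gripper_close(40);print("w",ctrl.get_grip_width(),"F",ctrl.get_finger_force(),ctrl.get_wrist_force())
    ctrl.move_linear(ctrl.get_tool_pos()+.045*n,v=.1)
    print("w",ctrl.get_grip_width(),"t",ctrl.get_t());return True
E
python3 - <<'E'
from g import *
tcp=P["L"]-(.0135+S["L"])*n;print(tcp,ctrl.solve_ik(tcp,og))
if grasp("L"):
    ctrl.movep(np.array([.441,.012,.13]),od);ctrl.pause(.2)
    T=pose("wrist");im=ctrl.capture("wrist");pickle.dump((T,im),open("heldL.pkl","wb"))
    cv2.imwrite("pics/heldL.png",im[:,:,::-1]);print(ctrl.get_t(),ctrl.get_tool_pos(),ctrl.get_wrist_force())
E
```

```text
[0.567  0.0614 0.0254] [-0.3984  0.5291  0.2158  2.3825  3.3351  0.2875  1.2628]
hit False [-0.0002 -0.0001  0.0002]
w 0.0627743039121823 F 41.01149272173643 [-5.231   0.0717  8.3359]
w 0.06276262043879195 t 8.0583
10.9333 [0.441 0.012 0.13 ] [ 0.0188 -0.468  -0.5369]
```

View pics/heldL.png

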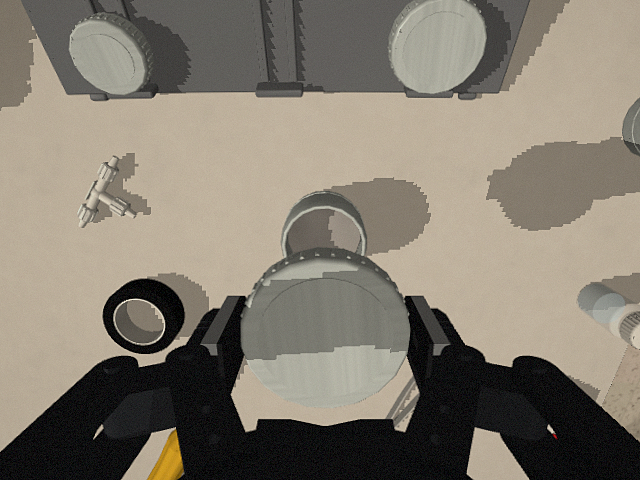

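The large lid is held evenly between the pads, with its top disc spanning columns 241–411 and bottom at row 406. The large tin's rim shows behind it, near (325,250). Next I'll measure the lid in the tool frame.

Run:
```python
from g import *
T,im=pickle.load(open("heldL.pkl","rb"))
Tt=np.eye(4);Tt[:3,:3]=R.from_rotvec(od).as_matrix();Tt[:3,3]=[.441,.012,.13]
for zt in(-.0195,):
    for x0 in(-.003,0,.003):
        f=lambda x,y:proj("wrist",T,(Tt@[x,y,zt,1])[:3])
        print(x0,"near",f(x0-.032,0),"far",f(x0+.032,0),"l/r",f(x0,-.032)[0],f(x0,.032)[0])
g=im.astype(int).sum(2)//3
print("col326 rows240-290",g[240:292:1,326]); print("rows396-412",g[396:414,326])
print("row330 l",g[330,232:250],"r",g[330,402:420])
print("tin rim col325",g[190:262,325])
```

```text
-0.003 near [324.734  412.5894] far [324.8745 262.1909] l/r 238.66420519490953 410.9034125435546
0 near [324.7397 406.4934] far [324.8821 253.9813] l/r 238.08714005185692 411.4932120895857
0.003 near [324.7455 400.3123] far [324.8899 245.6566] l/r 237.50489830350506 412.08836317236967
col326 rows240-290 [ 96 100  97  95  96  99 101  79  73  71  77  73  76  72  73  77  72  74
  83 100 113 127 143 157 163 167 165 165 169 169 172 164 114 118 113 118
 120 107  95 125 122 124 124 122 119 128 124 120 122 122 121 122]
rows396-412 [167 168 171 170 164 172 167 173 174 174 174 165 170 172 170 168 172 175]
row330 l [ 15  10   3  17   9   8  15   4  44 101 108 114 119 118 121 119 122 123] r [118 119 122 116 121 118 117 116  54   0   6  24  14   5  15  13  21  11]
tin rim col325 [115  83 142  93  76  72  75  74  76  75  76  84  79  85  85 104 174 182
 154  87  96 100 100 101  99 101 100 107  96 100 104 104  99 103 102 103
 102 102 100 102  99  95 102 100 102  98  98  96  98  95 102 100 100 102
 101 102  99  90  66  74  68  74  72  73  70  72  73  73  88  95 117 133]
```

Run:
```python
from g import *
T,im=pickle.load(open("heldL.pkl","rb"))
far=onz(ray("wrist",T,(325,205.7)),.045)[:2]; c=far-.0265*ex[:2]
print("tin from far rim",c, "vs",tin["L"])
x0=-.0029
t=tin["L"]*.5+c*.5 if np.linalg.norm(c-tin["L"])<.003 else tin["L"]
tcp=t-x0*ex[:2];print(tcp)
ctrl.move_linear(np.array([*tcp,.052]),v=.1)
hit=ctrl.move_linear(np.array([*tcp,.028]),v=.02,force_limit=18)
print("hit",hit,ctrl.get_tool_pos(),ctrl.get_wrist_force(),ctrl.get_ft_torque(),ctrl.get_grip_width(),ctrl.get_t())
```

```text
tin from far rim [0.4408 0.0118] vs [0.441 0.012]
[0.4438 0.0123]
hit False [0.4438 0.0122 0.0281] [-0.7302  0.6489 -0.213 ] [0.0742 0.1831 0.0131] 0.0625756258183145 13.2167
```

Run:
```python
from g import *
p=ctrl.get_tool_pos()
hit=ctrl.move_linear(np.array([p[0],p[1],.018]),v=.02,force_limit=18)
print("hit",hit,ctrl.get_tool_pos(),ctrl.get_wrist_force(),ctrl.get_ft_torque(),ctrl.get_grip_width(),ctrl.get_t())
```

```text
hit True [0.444  0.0122 0.0253] [-0.212   0.4029  5.9547] [ 0.0588  0.2182 -0.0027] 0.0628218330724489 13.5167
```

Run:
```python
from g import *
ctrl.let_go()
p=ctrl.get_tool_pos();ctrl.move_linear(np.array([p[0],p[1],.10]),v=.12)
D=[]
for q in((.40,.03,.2),(.48,-.08,.2)):
    ctrl.movep(np.array(q),od);ctrl.pause(.15);T=pose("wrist");D.append((T,ctrl.capture("wrist")))
s=ctrl.capture("scene");pickle.dump((D,s),open("aL.pkl","wb"));print(ctrl.get_t())
tiles=[]
for T,im in D:
    u=proj("wrist",T,[.441,.012,.047]).astype(int);print(u)
    y0=max(0,u[1]-60);x0=max(0,u[0]-80);tiles.append(cv2.resize(im[y0:y0+120,x0:x0+160],(400,300),interpolation=0))
b=cv2.resize(s[235:315,270:377],(400,300),interpolation=0)
cv2.imwrite("pics/aL.png",np.vstack([np.hstack(tiles),np.hstack([b,b*0])])[:,:,::-1])
```

```text
16.2167
[354 171]
[209 250]
```

View pics/aL.png

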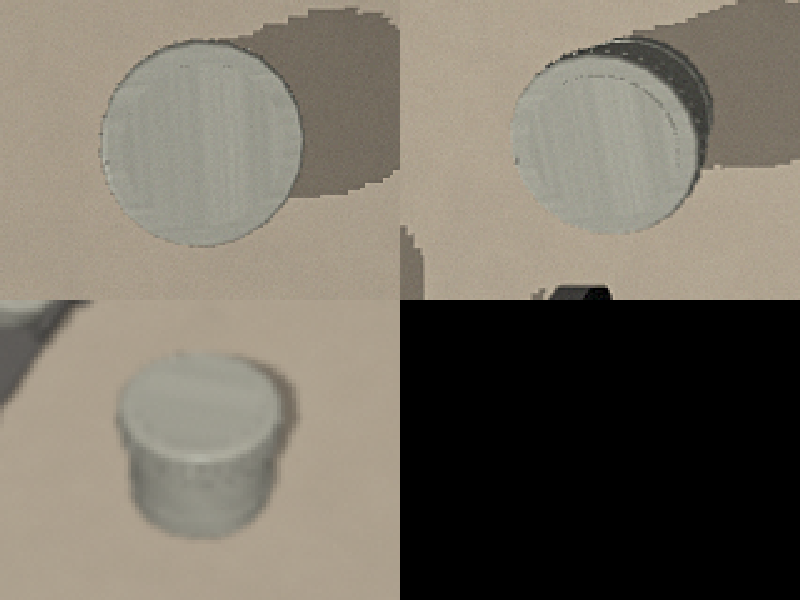

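The large lid looks level and seated in both wrist crops and in the scene crop. I'll check its height by triangulation and grasp the mid lid.

Run:
```python
from g import *
from seg import ell
D,s=pickle.load(open("aL.pkl","rb"));rs=[]
for T,im in D:
    u=proj("wrist",T,[.441,.012,.047]).astype(int);e=ell(im,u,"lid",60);print(e);rs.append(ray("wrist",T,e[0]))
print("lid on tin top",tri(rs),[onz(r,.047) for r in rs])
if grasp("M"):
    tm=tin["M"];ctrl.movep(np.array([*tm,.13]),od);ctrl.pause(.2)
    T=pose("wrist");im=ctrl.capture("wrist");pickle.dump((T,im),open("heldM.pkl","wb"))
    cv2.imwrite("pics/heldM.png",im[:,:,::-1]);print(ctrl.get_t(),ctrl.get_tool_pos(),ctrl.get_wrist_force())
    g=im.astype(int).sum(2)//3
    for x0,zt in((0,-.0173),(0,-.0203),(-.003,-.0143),(-.003,-.0173)):
        Tt=np.eye(4);Tt[:3,:3]=R.from_rotvec(od).as_matrix();Tt[:3,3]=ctrl.get_tool_pos()
        f=lambda x,y:proj("wrist",T,(Tt@[x,y,zt,1])[:3])
        print(x0,zt,"near",f(x0-.027,0)[1],"far",f(x0+.027,0)[1],"l/r",f(x0,-.027)[0],f(x0,.027)[0])
```

```text
((np.float64(353.74472427368164), np.float64(168.22935485839844)), (80.76262664794922, 81.19493103027344), 77.28851318359375)
((np.float64(209.95848083496094), np.float64(247.3567237854004)), (67.98082733154297, 76.88703155517578), 124.33920288085938)
lid on tin top (array([0.4427, 0.0126, 0.0442]), np.float64(0.0001205942848880692)) [array([0.4431, 0.013 , 0.047 ]), array([0.4436, 0.0118, 0.047 ])]
hit False [-0.0001 -0.      0.0002]
w 0.0530568977266996 F 39.98832207173109 [-4.0358 -0.654   7.3931]
w 0.05273870353344978 t 20.8083
23.625 [ 0.5474 -0.2096  0.13  ] [ 0.3974 -0.1012 -0.3994]
0 -0.0173 near 392.3560831279959 far 265.33416632539956 l/r 252.7338003049366 396.98075724712055
0 -0.0203 near 397.57946499126456 far 268.4990897522694 l/r 251.2620259022974 398.4619286083958
-0.003 -0.0143 near 393.4238605620735 far 270.06797565493963 l/r 254.6002582038369 395.0922378778058
-0.003 -0.0173 near 398.5352184055496 far 273.2447930851407 l/r 253.20514426420806 396.4960880072259
```

View pics/heldM.png

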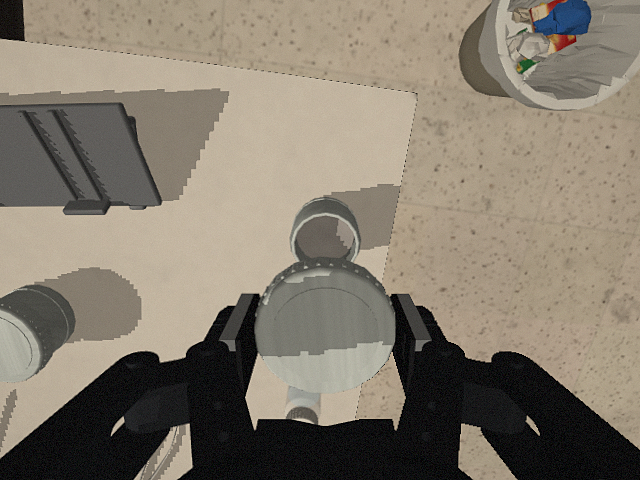

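The mid lid is held level (columns 256–396, rows ~270–393), and the mid tin's rim is centred near column 325. The large lid's top is 2.5 mm above the rim height measured earlier with the same bias, against an expected 2 mm, so it is home.

Run:
```python
from g import *
T,im=pickle.load(open("heldM.pkl","rb"))
g=im.astype(int).sum(2)//3
col=g[200:235,325];i=200+np.argmax(col[5:])+5;print(col)
rows=[r for r in range(203,235) if g[r,325]>140];r0=rows[0]-.3
print("row235",np.where(g[235,280:370]>135)[0]+280)
far=onz(ray("wrist",T,(325,r0)),.045)[:2];c=far-.0215*ex[:2];print(rows,c,tin["M"])
if np.linalg.norm(c-tin["M"])<.003:
    t=(c+tin["M"])/2;tcp=t+.0017*ex[:2]
    ctrl.move_linear(np.array([*tcp,.052]),v=.1)
    hit=ctrl.move_linear(np.array([*tcp,.018]),v=.025,force_limit=18)
    print("hit",hit,ctrl.get_tool_pos(),ctrl.get_wrist_force(),ctrl.get_ft_torque(),ctrl.get_grip_width(),ctrl.get_t())
```

```text
[ 69  75  75  81  75  80  77  81  78  80  81  78 113 187 177 136  88  95
  96 101 102 101  97  96  98  96  97  97  97  96  96  94  92  89  93]
row235 [280 281 282 283 284 285 286 287 288 289 290 293 294 295 337 340 341 342
 343 344 345 346 347 348 349 351 352 354 355 356]
[213, 214] [ 0.5478 -0.2097] [ 0.5475 -0.2096]
hit True [ 0.5493 -0.2095  0.0275] [-2.418  -0.2384  8.8602] [-0.1031  0.4747 -0.0235] 0.05261411573693605 25.5083
```

Contact at 0.0275 matches the large lid's seating height once the 2.2 mm grasp-depth difference is allowed for. I'll release, press gently on both lids with shut fingers (which also measures their height), and take pictures.

Run:
```python
from g import *
ctrl.let_go()
p=ctrl.get_tool_pos();ctrl.move_linear(np.array([p[0],p[1],.10]),v=.12)
ctrl.gripper_close(20)
for c in([.548,-.2095],[.4428,.0125]):
    ctrl.movep(np.array([*c,.08]),od)
    h=ctrl.move_linear(np.array([*c,.042]),v=.02,force_limit=10)
    print(h,ctrl.get_tool_pos(),ctrl.get_wrist_force());ctrl.move_linear(np.array([*c,.10]),v=.12)
D=[]
for q in((.48,-.17,.22),(.48,-.02,.22)):
    ctrl.movep(np.array(q),od);ctrl.pause(.2);T=pose("wrist");D.append((T,ctrl.capture("wrist")))
s=ctrl.capture("scene");pickle.dump((D,s),open("end.pkl","wb"));print(ctrl.get_t())
a=cv2.resize(D[0][1],(400,300));b=cv2.resize(D[1][1],(400,300));x=cv2.resize(s[155:305,260:460],(400,300));y=cv2.resize(s,(400,300))
cv2.imwrite("pics/end.png",np.vstack([np.hstack([a,b]),np.hstack([x,y])])[:,:,::-1])
from seg import ell
for n,c,z in(("M",[.548,-.2095],.047),("L",[.4428,.0125],.047)):
    rs=[]
    for T,im in D:
        u=proj("wrist",T,[*c,z]).astype(int)
        if 30<u[0]<610 and 30<u[1]<450: e=ell(im,u,"lid",45);print(n,u,e);rs.append(ray("wrist",T,e[0]))
    if len(rs)>1: print(n,tri(rs))
```

```text
True [ 0.548  -0.2095  0.0471] [-1.1751  0.323   7.3624]
True [0.4428 0.0124 0.047 ] [-1.1794 -0.8486  7.8994]
34.925
M [387 139] ((np.float64(386.0835075378418), np.float64(137.9611473083496)), (65.32977294921875, 67.53778076171875), 35.642181396484375)
M [558 164] ((np.float64(555.5103721618652), np.float64(163.6273651123047)), (57.61719512939453, 70.19393157958984), 49.51397705078125)
M (array([ 0.5485, -0.2092,  0.043 ]), np.float64(0.00027732546933012086))
L [114 227] ((np.float64(115.99084091186523), np.float64(227.14131546020508)), (62.18672561645508, 74.5426254272461), 133.13479614257812)
L [281 250] ((np.float64(281.6679801940918), np.float64(248.89158630371094)), (65.59382629394531, 71.4063491821289), 112.6198959350586)
L (array([0.4428, 0.0124, 0.0443]), np.float64(0.0001364724752489347))
```

View pics/end.png

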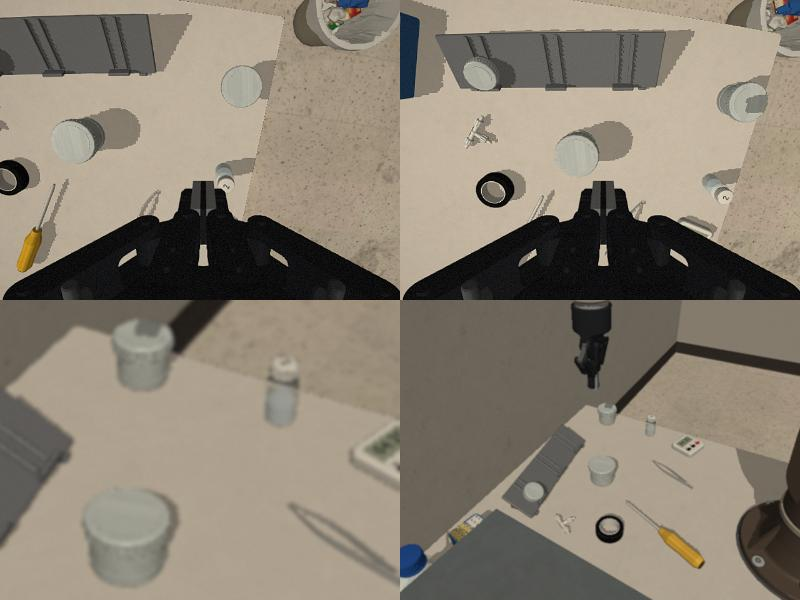

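Both lids are on and level, with their tops touched at 47.1 mm and 47.0 mm, which is home. The small lid, vial, tape and tee look undisturbed, and the robot touches nothing.

```bash
python3 -c "
from cell import ctrl
print(ctrl.hand_in())"
```

```text
the job is handed in; nothing more can be done
None
```

I put each tin's own lid on, level and fully home (tops touched at 47.1 mm and 47.0 mm, 47 mm expected), left the small lid in the rack, saw nothing else disturbed, and handed the job in at about 35 s; the judge's result was not shown.

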